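# Make up two sampling kits at the bottling line

### The job

Make up the two sampling kits from the loose stock, one item to a compartment, each standing upright on the compartment's floor just as it stands now. The long tray takes the tall amber bottle in its middle compartment, with the funnel and the capsule filter in the two outer ones, either way round; the short tray takes the square flask and the squat jar, either way round. Set things down rather than dropping them, tip nothing over, and leave the tape, the spray bottle and the regulator where they are.

Things in the scene. Friction and masses are not known exactly. Their poses are not given: they have to be found in the camera images.
- tray3: Long pale-blue plastic kit tray with three compartments in a row, 246 x 84 mm outside. Origin: centre of its underside; x runs along the row of compartments, y across it, z up. Fixed to the table, open on top, floor 4 mm thick, walls and dividers 10 mm high over the table and 3 mm thick; each compartment is 78 x 78 mm inside, centres 81 mm apart. Compartment centres at x = -81, 0 and +81 mm, y = 0.
- tray2: Short pale-blue plastic kit tray with two compartments in a row, 165 x 84 mm outside. Origin: centre of its underside; x runs along the row of compartments, y across it, z up. Fixed to the table, open on top, floor 4 mm thick, walls and dividers 10 mm high over the table and 3 mm thick; each compartment is 78 x 78 mm inside, centres 81 mm apart. Compartment centres at x = -40.5 and +40.5 mm, y = 0.
- funnel_mid (a point): Stainless sampling funnel standing mouth down, 80 mm high: the mouth, 54 mm across, is its foot (straight for 12 mm), then a cone up to 34 mm height, then an upright stem 20 mm across up to the top, by which it is picked. Point: on its axis, 40 mm above its underside; z up.
- filter_mid (a point): White capsule filter with two grey bands, standing on end: upright cylinder 48 mm across and 56 mm high with a thin grey-ringed hose nipple (14 to 18 mm across) on top, 76 mm high in all. Point: on its axis, 38 mm above its underside; z up.
- bottle_mid (a point): Tall slender round amber sample bottle with a paper label: body 42 mm across up to 68 mm, then shoulder and white cap 26 mm across, 100 mm high in all. Point: on its axis, 50 mm above its underside; z up.
- flask_mid (a point): Square white plastic flask: body 42 x 42 mm and 60 mm high, round grey cap 28 mm across on top, 78 mm high in all. Point: on its axis, 39 mm above its underside; x and y square to the flat sides, z up.
- jar_mid (a point): Squat round white jar with a flat metal lid: plain cylinder 56 mm across and 56 mm high. Point: its centre, 28 mm above its underside; z up.
- tape_mid (a point): Roll of paper tape lying flat among the stock, 68 mm across, hole 40 mm, 24 mm high; loose, to be left alone. Point: its centre, 12 mm above its underside.
- spray_mid (a point): White trigger spray bottle beyond the stock, 64 mm across, 130 mm high; loose, to be left alone. Point: on its axis, 65 mm above its underside.
- regulator_mid (a point): Small air regulator with a dial gauge and black knob, on a round foot 60 mm across, 83 mm high; loose, to be left alone. Point: on its axis, 42 mm above its underside.
Mind the look-alikes: they are no part of the job. What is shaped like the part that bears jar_mid but turquoise is not meant. Leave any yellow look-alike of the part that bears bottle_mid alone.

How it is judged:
At the end, for the whole second after the job is handed in: Long tray: bottle in the middle, funnel and filter in the outer compartments. Short tray: flask and jar. One each, centre within 22 mm of the compartment centre in x and y, within 4 mm of its height when standing on the tray floor, leaning under 7 degrees, released and at rest (x of bottle_mid in the frame of tray3 between -0.022 and 0.022 m and y of bottle_mid in the frame of tray3 between -0.022 and 0.022 m and z of bottle_mid in the frame of tray3 between 0.05 and 0.058 m and (((x of funnel_mid in the frame of tray3 between 0.059 and 0.103 m and y of funnel_mid in the frame of tray3 between -0.022 and 0.022 m and z of funnel_mid in the frame of tray3 between 0.04 and 0.048 m) and (x of filter_mid in the frame of tray3 between -0.103 and -0.059 m and y of filter_mid in the frame of tray3 between -0.022 and 0.022 m and z of filter_mid in the frame of tray3 between 0.038 and 0.046 m)) or ((x of funnel_mid in the frame of tray3 between -0.103 and -0.059 m and y of funnel_mid in the frame of tray3 between -0.022 and 0.022 m and z of funnel_mid in the frame of tray3 between 0.04 and 0.048 m) and (x of filter_mid in the frame of tray3 between 0.059 and 0.103 m and y of filter_mid in the frame of tray3 between -0.022 and 0.022 m and z of filter_mid in the frame of tray3 between 0.038 and 0.046 m))) and (((x of flask_mid in the frame of tray2 between 0.0185 and 0.0625 m and y of flask_mid in the frame of tray2 between -0.022 and 0.022 m and z of flask_mid in the frame of tray2 between 0.039 and 0.047 m) and (x of jar_mid in the frame of tray2 between -0.0625 and -0.0185 m and y of jar_mid in the frame of tray2 between -0.022 and 0.022 m and z of jar_mid in the frame of tray2 between 0.028 and 0.036 m)) or ((x of flask_mid in the frame of tray2 between -0.0625 and -0.0185 m and y of flask_mid in the frame of tray2 between -0.022 and 0.022 m and z of flask_mid in the frame of tray2 between 0.039 and 0.047 m) and (x of jar_mid in the frame of tray2 between 0.0185 and 0.0625 m and y of jar_mid in the frame of tray2 between -0.022 and 0.022 m and z of jar_mid in the frame of tray2 between 0.028 and 0.036 m))) and angle between each of funnel_mid, filter_mid, bottle_mid, flask_mid, jar_mid's own z axis and vertical below 0.12 rad and linear speed of each of funnel, filter, bottle, flask, jar below 0.03 m/s and contact force between each of funnel, filter, bottle, flask, jar and the fingers below 0.2 N); the robot touches nothing.
It fails at once if the roll of tape, the spray bottle or the regulator is moved by more than 15 mm (distance of any of tape_mid, spray_mid, regulator_mid from where it was at the start of the episode above 0.015 m).
It fails at once if a stock item is tipped over (leans more than 35 degrees) (angle between any of funnel_mid, filter_mid, bottle_mid, flask_mid, jar_mid's own z axis and vertical above 0.61 rad).
It fails at once if a stock item is dropped: let go over a tray more than 12 mm above where it would stand on the tray's floor ((x of funnel_mid in the frame of tray3 between -0.123 and 0.123 m and y of funnel_mid in the frame of tray3 between -0.042 and 0.042 m and z of funnel_mid in the frame of tray3 above 0.056 m and contact force between funnel and the fingers below 0.05 N) or (x of funnel_mid in the frame of tray2 between -0.0825 and 0.0825 m and y of funnel_mid in the frame of tray2 between -0.042 and 0.042 m and z of funnel_mid in the frame of tray2 above 0.056 m and contact force between funnel and the fingers below 0.05 N) or (x of filter_mid in the frame of tray3 between -0.123 and 0.123 m and y of filter_mid in the frame of tray3 between -0.042 and 0.042 m and z of filter_mid in the frame of tray3 above 0.054 m and contact force between filter and the fingers below 0.05 N) or (x of filter_mid in the frame of tray2 between -0.0825 and 0.0825 m and y of filter_mid in the frame of tray2 between -0.042 and 0.042 m and z of filter_mid in the frame of tray2 above 0.054 m and contact force between filter and the fingers below 0.05 N) or (x of bottle_mid in the frame of tray3 between -0.123 and 0.123 m and y of bottle_mid in the frame of tray3 between -0.042 and 0.042 m and z of bottle_mid in the frame of tray3 above 0.066 m and contact force between bottle and the fingers below 0.05 N) or (x of bottle_mid in the frame of tray2 between -0.0825 and 0.0825 m and y of bottle_mid in the frame of tray2 between -0.042 and 0.042 m and z of bottle_mid in the frame of tray2 above 0.066 m and contact force between bottle and the fingers below 0.05 N) or (x of flask_mid in the frame of tray3 between -0.123 and 0.123 m and y of flask_mid in the frame of tray3 between -0.042 and 0.042 m and z of flask_mid in the frame of tray3 above 0.055 m and contact force between flask and the fingers below 0.05 N) or (x of flask_mid in the frame of tray2 between -0.0825 and 0.0825 m and y of flask_mid in the frame of tray2 between -0.042 and 0.042 m and z of flask_mid in the frame of tray2 above 0.055 m and contact force between flask and the fingers below 0.05 N) or (x of jar_mid in the frame of tray3 between -0.123 and 0.123 m and y of jar_mid in the frame of tray3 between -0.042 and 0.042 m and z of jar_mid in the frame of tray3 above 0.044 m and contact force between jar and the fingers below 0.05 N) or (x of jar_mid in the frame of tray2 between -0.0825 and 0.0825 m and y of jar_mid in the frame of tray2 between -0.042 and 0.042 m and z of jar_mid in the frame of tray2 above 0.044 m and contact force between jar and the fingers below 0.05 N)).
It also fails if it takes over 144 s, if anything falls off the work surface, if the arm or the gripper's body presses on something with over 40 N, if the wrist force passes 120 N, or if a joint passes its speed limit or range.

### The arm

A 6-joint arm with a two-finger parallel gripper is mounted at the origin on the work surface. World frame = base frame: x ahead of the robot, y to its left, z up, the work surface at z = 0. Lengths are in m, angles in rad, forces in N, time in s.
With the tool pointing down it reaches from about 0.35 to 0.85 m from the base axis. Payload 8.1 kg.
Tool frame: the origin (TCP) lies at the very end of the fingers, on their centre line; the grasp point (between the pads) lies 19 mm behind it; z points along the fingers, y is the direction in which the jaws open and shut (so a half turn about z gives the same grasp; the last joint's range is limited). The gripper opens to 85 mm and grips with 20 to 120 N. Pads are 22 mm wide; open, the fingers measure 114 mm over their backs; the gripper's body (76 mm by 85 mm) begins 54 mm behind the grasp point. The pads swing forward as they close: fully open they stand 13 mm farther back than shut.
Start: joints at [1.131, 0.13, 1.488, -0, 1.523, -0.085], TCP at [0.208, 0.563, 0.207] pointing down, gripper open.
Joint ranges: [-2.96, 2.96], [-0.89, 2.26], [0.02, 2.5], [-1.34, 4.48], [0, 2.73], [-2.66, 2.66]. Speed limits (rad/s): [2.39, 2.39, 2.79, 3.14, 3.14, 3.14].

### API

Orientations are given as a rotation vector (axis times angle).
In Python, from plant import ctrl gives the robot as it stands.
- The arm moves only by the shell command python3 -m crank 'ROWS' [FORCE]. ROWS is JSON, a list of rows, each a list of 7 numbers: the shift along the world's x, y, z in mm, then the turn, a rotation vector about the world's x, y, z in degrees, then the opening, from -1 (shut) to 1 (fully open), so that 0 is half open. In form: [[tx, ty, tz, rx, ry, rz, fingers], ...]. A call has exactly 8 rows; each row is the pose to reach, as a shift and turn from the pose commanded when the call began; what a row does not reach only later rows make up. A row lasts 1/10 s, in which the tool goes at most 50 mm and 8.59 degrees, less where a joint would pass 70% of its speed; a pose out of reach is approached as far as the arm can. A call with a gripper value outside its range is refused whole. The fingers move at their own pace and stop on an object; FORCE is the grip in N (left out, the last holds). Time passes only in rows, so rows that repeat a pose let the fingers close, or fill a call up. It gives the time, the measured TCP pose, the force and the opening at its end, in the units of the state.
- ctrl.get_state(): the state, without advancing time (a new reading comes with each control period).
- ctrl.snapshot(name): name is "scene" or "top" or "wrist"; returns (picture, depth): 420x560x3 uint8, blue, green, red; 420x560 float32, m along the optical axis (not along the pixel's ray), 0 where there is no reading.
- ctrl.camera_model(name): a dict with "fov_y" (degrees; the focal length in pixels is half the picture's height over the tangent of half this angle, whatever the lens; pixels are square), "cx", "cy" (the principal point, pixels), "k1" (the pictures are not rectified: a ray, as slopes to the right and down, at radius r is drawn at 1 + k1 r^2 times it, then the intrinsics apply), "extrinsics" (4x4, takes a point from camera to world coordinates); the wrist camera has in their place "hand_eye" (4x4, takes a point from camera to tool coordinates, whose origin is the TCP and whose axes are the flange's). Camera axes: x right, y up, looking along -z (the intrinsics and any distortion apply to the point x, -y, -z); pixel columns grow to the right and rows downward; lengths in m; the calibration is good to about 2 mm. A picture is of the moment at which its call begins: read the wrist's pose just before it. camera_model takes no time and is no camera call.
- ctrl.close_job(): hands the job in, once; it reports no verdict.
The state is a dict: "time": time; "q": joint angles; "qd": joint speeds; "tau": joint torques, N m; "eef_pos": TCP position; "orientation": TCP orientation; "force": force on the tool from outside, world axes, zero at the start; "moment": the same for the moment, N m; "gripper_width": finger opening in m.
Only numpy, scipy, OpenCV 4.12 (cv2) and the standard library are available. Lean on these libraries where they do the work, as an engineer would, in place of code of your own. Each camera call takes 0.05 s, during which the arm holds its last target. There are 200 camera calls.

## Working session

There is one attempt and no reset: what is moved stays moved. The work goes in short steps, Python scripts to look and compute and a shell command to move; the robot and the scene stay as the last step left them, time stands still between calls to the robot, and variables do not carry over. Pictures are saved under pics/ and viewed, about 12 in all and at most 16, crops included, and the job is handed in when it is done.

```bash
mkdir -p pics; cat > h.py <<'E'
import numpy as np, cv2
from plant import ctrl
from scipy.spatial.transform import Rotation as R
def cam(n, st=None):
    m=ctrl.camera_model(n)
    if 'extrinsics' in m: T=np.array(m['extrinsics'])
    else:
        st=st or ctrl.get_state(); W=np.eye(4); W[:3,:3]=R.from_rotvec(st['orientation']).as_matrix(); W[:3,3]=st['eef_pos']
        T=W@np.array(m['hand_eye'])
    f=210/np.tan(np.radians(m['fov_y'])/2)
    return m,T,f
def slopes(c,u,v):
    m,T,f=c
    d=np.stack([(np.asarray(u,float)-m['cx'])/f,(np.asarray(v,float)-m['cy'])/f],-1)
    s=d.copy()
    for _ in range(20): s=d/(1+m['k1']*(s**2).sum(-1,keepdims=True))
    return s
def onplane(c,u,v,z):
    s=slopes(c,u,v); T=c[1]
    d=np.concatenate([s[...,:1],-s[...,1:],-np.ones_like(s[...,:1])],-1)@T[:3,:3].T
    return T[:3,3]+d*((z-T[2,3])/d[...,2:3])
def cloud(c,depth):
    v,u=np.mgrid[:420,:560]; s=slopes(c,u,v)
    d=np.concatenate([s[...,:1],-s[...,1:],-np.ones_like(s[...,:1])],-1)*depth[...,None]
    P=d@c[1][:3,:3].T+c[1][:3,3]; P[depth==0]=np.nan
    return P
def snap(n,save=None):
    st=ctrl.get_state(); c=cam(n,st); im,d=ctrl.snapshot(n)
    if save: cv2.imwrite('pics/'+save+'.png',im)
    return im,d,c
E
python3 - <<'E'
from h import *
for n in('scene','top','wrist'):
    im,d,c=snap(n,n+'0'); np.savez(''+n+'0.npz',im=im,d=d,T=c[1]); print(n,c[0],c[1][:3,3].round(3),(d==0).mean())
print(ctrl.get_state())
E
```

```text
scene {'fov_y': 57.6067035852808, 'cx': 283.57980720306665, 'cy': 206.45111946723304, 'k1': 0.034214150130551006, 'extrinsics': array([[ 0.70809382, -0.3981414 ,  0.58316942,  1.09277794],
       [ 0.70596166,  0.38176825, -0.59654936, -0.53739329],
       [ 0.01487542,  0.83410816,  0.5514003 ,  0.58487934],
       [ 0.        ,  0.        ,  0.        ,  1.        ]])} [ 1.093 -0.537  0.585] 0.0038392857142857144
top {'fov_y': 49.31530618473254, 'cx': 282.2762653688985, 'cy': 211.86959638679684, 'k1': -0.06454450757687794, 'extrinsics': array([[-0.00495584,  0.98558548, -0.16910559,  0.42093668],
       [-0.99996091, -0.00364599,  0.00805537,  0.0234968 ],
       [ 0.00732269,  0.1691389 ,  0.98556502,  0.95260696],
       [ 0.        ,  0.        ,  0.        ,  1.        ]])} [0.421 0.023 0.953] 0.00399234693877551
wrist {'fov_y': 64.5899316752614, 'cx': 283.0092583766405, 'cy': 207.34863062884745, 'k1': -0.07315760177564852, 'hand_eye': array([[ 2.41805273e-04,  9.59789146e-01,  2.80721815e-01,
         7.07618327e-02],
       [ 9.99999709e-01, -4.35041675e-04,  6.26039963e-04,

[... 209 characters left out ...]
7 0.373] 0.004145408163265306
{'time': 0.15, 'q': array([ 1.13060098e+00,  1.31028802e-01,  1.48901139e+00, -1.30968668e-05,
        1.52300847e+00, -8.54034498e-02]), 'qd': array([-6.15112265e-04,  3.24093712e-04, -3.42144803e-03, -7.13768339e-05,
       -8.56507195e-04,  9.05126770e-04]), 'tau': array([-6.29165652e-05, -5.70066655e+01, -5.01158881e+01, -2.15798618e-04,
        9.70425666e-03, -2.28118444e-05]), 'eef_pos': array([0.20822811, 0.56222296, 0.20607062]), 'orientation': array([-5.54321764e-01, -3.09192978e+00,  2.21365654e-03]), 'force': array([-0.52963741, -0.8474907 ,  0.20287104]), 'moment': array([ 0.0274049 ,  0.03876429, -0.02251424]), 'gripper_width': 0.08566275289582777}
```

View pics/top0.png

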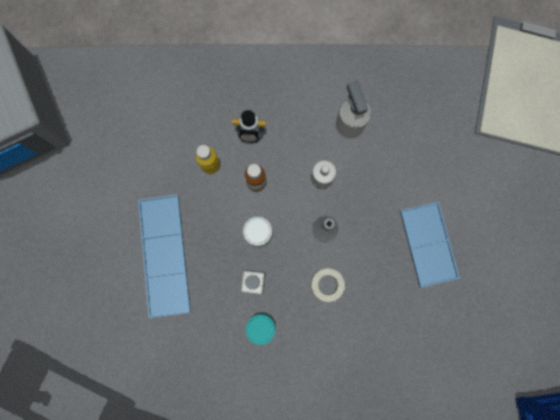

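View pics/scene0.png

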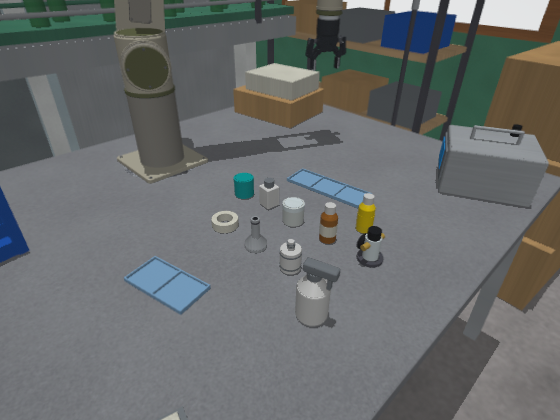

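The top view shows these candidates, in (column, row) pixels:
- **White jar or turquoise look-alike:** white (257,231), turquoise (260,329). I take the white one.
- **Amber bottle or yellow look-alike:** amber (255,175), yellow (206,158). I take the amber one.
- **Other stock:** filter (323,172), funnel (326,226), flask (253,282).
- **Leave alone:** tape (328,285), spray bottle (355,110), regulator (249,122).
- **Trays:** long tray (163,256), short tray (430,245).

Next I measure all of them.

```bash
python3 - <<'E'
from h import *
z=np.load('top0.npz'); im,d=z['im'],z['d']; c=cam('top'); P=cloud(c,d)
it=dict(funnel=(326,226,.08),filter=(323,172,.076),bottle=(255,175,.1),flask=(253,282,.078),jar=(257,231,.056),tape=(328,285,.024),yellow=(206,158,.1),turq=(260,329,.056),reg=(249,122,.083),spray=(355,110,.13))
print('table z', np.nanmedian(P[200:300,200:235,2]))
for n,(u,v,h) in it.items():
    r=28; s=np.s_[v-r:v+r,u-r:u+r]; Q=P[s]; m=(Q[...,2]>h-.007)&(Q[...,2]<h+.01)
    k,l,st,ce=cv2.connectedComponentsWithStats(m.astype(np.uint8)); 
    if k<2: print(n,'none',np.nanmax(Q[...,2]));continue
    i=1+np.argmax(st[1:,4]); vv,uu=np.where(l==i); X=onplane(c,uu+u-r,vv+v-r,h)
    (cx,cy),rad=cv2.minEnclosingCircle(X[:,:2].astype(np.float32)*1000)
    print(n,'centroid',(X.mean(0)*1e3).round(1)[:2],'circ',round(cx,1),round(cy,1),'dia',round(2*rad,1),'ztop',np.median(Q[l==i][:,2]).round(4),st[i,4])
hsv=cv2.cvtColor(im,cv2.COLOR_BGR2HSV)
m=cv2.inRange(hsv,(95,80,110),(115,220,255)); cs,_=cv2.findContours(m,0,2)
for k in cs:
    if cv2.contourArea(k)<1500: continue
    p=k[:,0]; X=onplane(c,p[:,0],p[:,1],.010)[:,:2].astype(np.float32)*1000
    print('tray',cv2.minAreaRect(X),p.mean(0), X.mean(0))
k=cv2.inRange(hsv,(95,80,110),(115,220,255))
# flask orientation from depth points of body at z~.06
u,v=253,282; s=np.s_[v-22:v+22,u-22:u+22]; Q=P[s]; mm=(abs(Q[...,2]-.06)<.006); vv,uu=np.where(mm); X=onplane(c,uu+u-22,vv+v-22,.06)[:,:2].astype(np.float32)*1000
print('flask body',cv2.minAreaRect(X))
cv2.imwrite('pics/crop1.png',cv2.resize(im[100:350,190:370],None,fx=2.4,fy=2.4,interpolation=cv2.INTER_CUBIC))
E
```

```text
table z -0.00030186565192813486
funnel centroid [548.3 -73.5] circ 548.3 -73.5 dia 20.5 ztop 0.0796 93
filter centroid [657.7 -68.3] circ 657.4 -68.6 dia 18.0 ztop 0.074 61
bottle centroid [649.2  70.7] circ 649.2 70.6 dia 26.3 ztop 0.0994 142
flask centroid [437.4  74.7] circ 437.4 74.7 dia 27.4 ztop 0.0776 167
jar centroid [537.7  65.6] circ 537.6 65.5 dia 57.0 ztop 0.0561 642
tape centroid [431.7 -75.2] circ 431.9 -75.1 dia 67.9 ztop 0.0234 591
yellow centroid [686.  169.8] circ 686.1 170.0 dia 27.2 ztop 0.0993 141
turq centroid [347.   59.7] circ 347.3 59.7 dia 57.3 ztop 0.0562 708
reg centroid [763.1  84.4] circ 762.8 83.7 dia 32.4 ztop 0.0824 181
spray centroid [ 785.8 -127.7] circ 786.0 -124.9 dia 66.4 ztop 0.1287 367
tray ((514.23828125, -289.9065856933594), (161.9631805419922, 83.43914031982422), 12.056504249572754) [429.24778761 243.75221239] [ 514.57196 -290.49307]
tray ((494.18157958984375, 261.75897216796875), (242.65545654296875, 83.21908569335938), 7.43062162399292) [163.04347826 263.39130435] [477.1369  261.95493]
flask body ((437.3167419433594, 74.61156463623047), (41.76421356201172, 41.79228973388672), 82.88355255126953)
```

View pics/crop1.png

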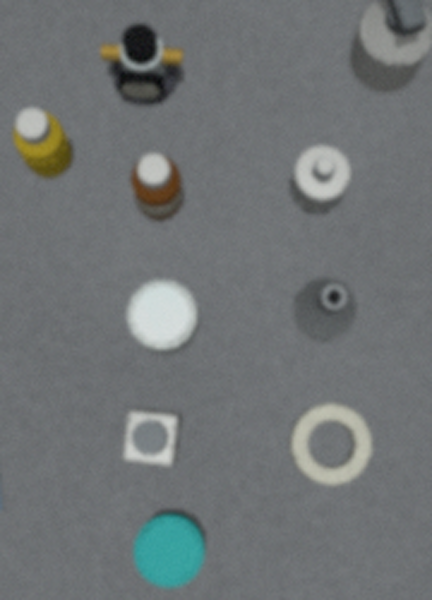

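The diameters and heights of everything measured match the description, and the crop confirms which items to take. I go above the bottle first and check from near.

```bash
cat >> h.py <<'E'
def find(n,x,y,h,save=None,r=.045):
    """centre (mm) of the flat top at height h near x,y (m)"""
    im,d,c=snap(n,save); P=cloud(c,d)
    m=(abs(P[...,2]-h)<.008)&(np.hypot(P[...,0]-x,P[...,1]-y)<r)
    k,l,st,_=cv2.connectedComponentsWithStats(m.astype(np.uint8))
    if k<2: return None
    i=1+np.argmax(st[1:,4]); v,u=np.where(l==i); X=onplane(c,u,v,h)[:,:2].astype(np.float32)*1000
    (a,b),rad=cv2.minEnclosingCircle(X)
    return dict(centroid=X.mean(0).round(1),circ=(round(a,1),round(b,1)),dia=round(2*rad,1),z=np.median(P[l==i][:,2]).round(4),n=st[i,4],rect=cv2.minAreaRect(X)[2])
def pose():
    s=ctrl.get_state(); M=R.from_rotvec(s['orientation']).as_matrix()
    return 't',round(s['time'],2),'tcp',(s['eef_pos']*1e3).round(1),'jaw',round(np.degrees(np.arctan2(M[1,1],M[0,1])),1),'tilt',round(np.degrees(np.arccos(-M[2,2])),2),'w',round(s['gripper_width']*1e3,1),'F',s['force'].round(1)
E
python3 -m crank '[[20,-22,0,0,0,2,1],[50,-56,0,0,0,4,1],[80,-89,0,0,0,6,1],[110,-122,0,0,0,8,1],[140,-156,0,0,0,10,1],[170,-189,0,0,0,12,1],[200,-223,0,0,0,13.2,1],[230,-256,0,0,0,13.2,1]]' && python3 -m crank '[[30,-34,0,0,0,0,1],[60,-67,0,0,0,0,1],[90,-100,0,0,0,0,1],[120,-134,0,0,0,0,1],[150,-167,0,0,0,0,1],[180,-201,0,0,0,0,1],[200,-225,0,0,0,0,1],[211,-236,0,0,0,0,1]]'
python3 - <<'E'
from h import *
print(pose()); print('bottle',find('wrist',.649,.071,.1,'w1')); print('jar',find('wrist',.5377,.0656,.056)); print(pose())
E
```

```text
time: 0.95
eef_pos: [0.4392, 0.305, 0.2067]
orientation: [-0.194, -3.135, 0.0]
force: [0.4, 0.8, 0.5]
gripper_width: 0.0851
time: 1.75
eef_pos: [0.6505, 0.0676, 0.206]
orientation: [-0.199, -3.134, 0.001]
force: [0.6, 0.1, -0.0]
gripper_width: 0.0857
('t', 1.75, 'tcp', array([650.5,  67.6, 206. ]), 'jaw', np.float64(82.7), 'tilt', np.float64(0.07), 'w', 85.7, 'F', array([ 0.6,  0.1, -0. ]))
bottle {'centroid': array([649.3,  70.8], dtype=float32), 'circ': (649.3, 70.8), 'dia': 26.8, 'z': np.float64(0.1), 'n': np.int32(728), 'rect': 82.75999450683594}
jar {'centroid': array([538.1,  64.9], dtype=float32), 'circ': (538.4, 65.0), 'dia': 57.5, 'z': np.float64(0.0566), 'n': np.int32(3296), 'rect': 36.6289176940918}
('t', 1.85, 'tcp', array([650.1,  68.5, 205.9]), 'jaw', np.float64(82.7), 'tilt', np.float64(0.07), 'w', 85.5, 'F', array([-0.2,  0.7,  1.1]))
```

View pics/w1.png

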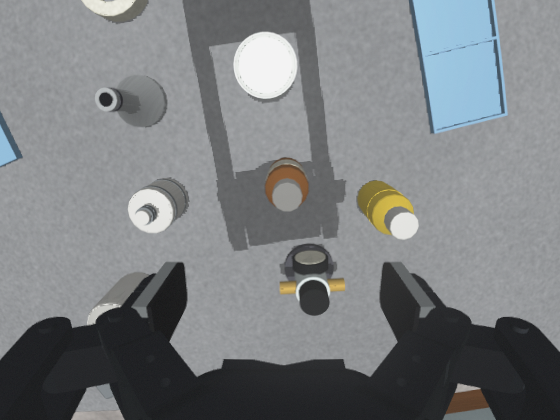

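The picture shows the amber bottle at (287,190) between the fingers, the yellow one at (390,210) and the regulator at (312,280), all clear. The near reading agrees with the top view within 1 mm, so I descend and grip.

```bash
python3 -m crank '[[0,1,-20,0,0,0,1],[0,1,-50,0,0,0,1],[0,1,-80,0,0,0,1],[0,1,-110,0,0,0,1],[0,1,-135,0,0,0,1],[0,1,-155,0,0,0,1],[0,1,-166,0,0,0,1],[0,1,-168,0,0,0,1]]' 40 && python3 -m crank '[[0,0,0,0,0,0,-1],[0,0,0,0,0,0,-1],[0,0,0,0,0,0,-1],[0,0,0,0,0,0,-1],[0,0,0,0,0,0,-1],[0,0,0,0,0,0,-1],[0,0,0,0,0,0,-1],[0,0,0,0,0,0,-1]]' 40
python3 -c "
from h import *
print(pose())"
```

```text
time: 2.65
eef_pos: [0.6477, 0.0724, 0.0371]
orientation: [-0.194, -3.132, 0.0]
force: [-0.8, -0.1, 0.4]
gripper_width: 0.0851
time: 3.45
eef_pos: [0.6507, 0.0714, 0.0408]
orientation: [0.195, 3.133, -0.0]
force: [-0.9, -0.3, 7.0]
gripper_width: 0.0379
('t', 3.45, 'tcp', array([650.7,  71.4,  40.8]), 'jaw', np.float64(82.9), 'tilt', np.float64(0.16), 'w', 37.9, 'F', array([-0.9, -0.3,  7. ]))
```

The opening stopped at 38 mm, not 42, with an upward force. The pads are probably partly on the shoulder, so I re-grip 6 mm lower.

```bash
python3 -m crank '[[0,0,0,0,0,0,0.4],[0,0,0,0,0,0,0.4],[0,0,-2,0,0,0,0.4],[0,0,-4,0,0,0,0.4],[0,0,-6,0,0,0,0.4],[0,0,-6,0,0,0,0.4],[0,0,-6,0,0,0,0.4],[0,0,-6,0,0,0,0.4]]' 40 
python3 -c "
from h import *
print(pose());im,d,c=snap('wrist','w2')"
python3 -m crank '[[0,0,0,0,0,0,-1],[0,0,0,0,0,0,-1],[0,0,0,0,0,0,-1],[0,0,0,0,0,0,-1],[0,0,0,0,0,0,-1],[0,0,0,0,0,0,-1],[0,0,0,0,0,0,-1],[0,0,0,0,0,0,-1]]' 40
python3 -c "
from h import *
print(pose());im,d,c=snap('scene','s2')
cv2.imwrite('pics/s2c.png',cv2.resize(im[130:330,200:430],None,fx=3,fy=3))"
```

```text
time: 4.25
eef_pos: [0.6494, 0.0717, 0.0329]
orientation: [0.195, 3.136, 0.0]
force: [-0.1, 0.7, 0.1]
gripper_width: 0.06
('t', 4.25, 'tcp', array([649.4,  71.7,  32.9]), 'jaw', np.float64(82.9), 'tilt', np.float64(0.0), 'w', 60.0, 'F', array([-0.1,  0.7,  0.1]))
time: 5.1
eef_pos: [0.6498, 0.0716, 0.0333]
orientation: [0.195, 3.135, 0.0]
force: [0.5, -0.2, 5.2]
gripper_width: 0.0399
('t', 5.1, 'tcp', array([649.8,  71.6,  33.3]), 'jaw', np.float64(82.9), 'tilt', np.float64(0.05), 'w', 39.9, 'F', array([ 0.5, -0.2,  5.2]))
```

View pics/s2c.png

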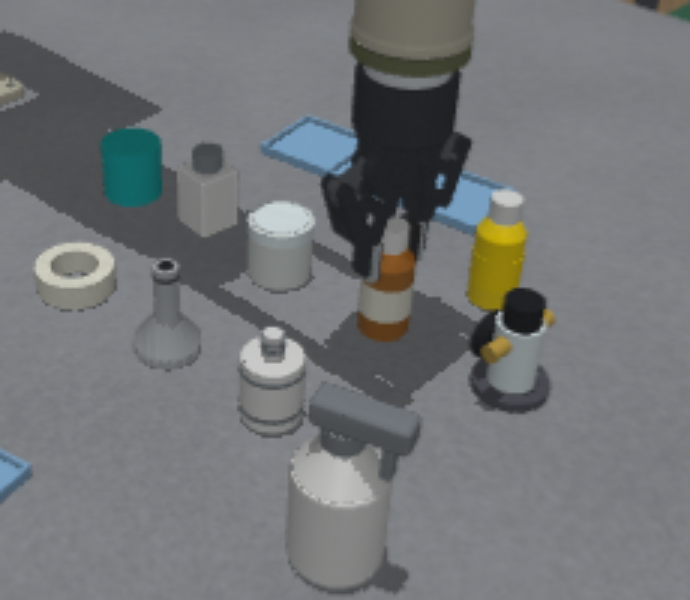

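The crop shows the fingers on the amber bottle's upper body and the bottle upright. I try a small lift before the full one.

```bash
python3 -m crank '[[0,0,3,0,0,0,-1],[0,0,8,0,0,0,-1],[0,0,15,0,0,0,-1],[0,0,22,0,0,0,-1],[0,0,30,0,0,0,-1],[0,0,36,0,0,0,-1],[0,0,40,0,0,0,-1],[0,0,40,0,0,0,-1]]' 60
python3 -c "
from h import *
print(pose());print(find('top',.650,.071,.14,'t3'))
im=cv2.imread('pics/t3.png'); im2,d,c=snap('scene'); a=cv2.resize(im2[150:290,260:400],None,fx=4,fy=4); cv2.imwrite('pics/s3c.png',a)"
```

```text
time: 5.95
eef_pos: [0.65, 0.0717, 0.074]
orientation: [0.195, 3.134, 0.0]
force: [-0.5, 0.3, -0.5]
gripper_width: 0.0391
('t', 5.95, 'tcp', array([650. ,  71.7,  74. ]), 'jaw', np.float64(82.9), 'tilt', np.float64(0.09), 'w', 39.1, 'F', array([-0.5,  0.3, -0.5]))
{'centroid': array([635.7,  46.6], dtype=float32), 'circ': (636.4, 46.3), 'dia': 11.0, 'z': np.float64(0.1429), 'n': np.int32(11), 'rect': 89.80326080322266}
```

View pics/s3c.png

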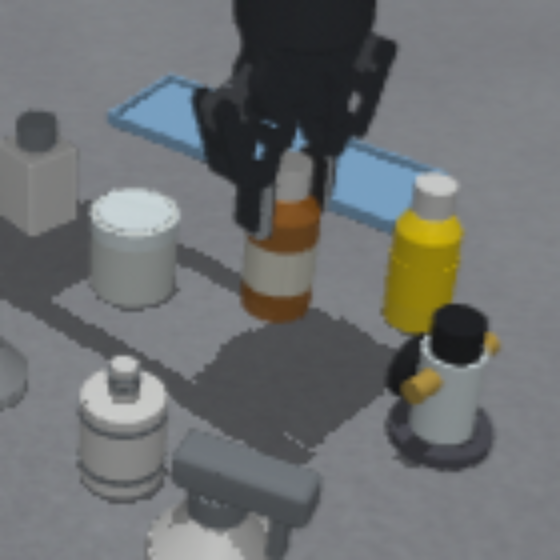

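The bottle is lifted and upright. I carry it to the middle of the long tray.

```bash
python3 -m crank '[[0,0,10,0,0,0,-1],[-5,6,30,0,0,0,-1],[-15,18,50,0,0,2,-1],[-30,36,70,0,0,4,-1],[-47,58,85,0,0,6,-1],[-66,80,95,0,0,8,-1],[-84,103,100,0,0,10,-1],[-102,125,100,0,0,12,-1]]' && python3 -m crank '[[-17,21,0,0,0,2,-1],[-33,41,0,0,0,2.5,-1],[-44,54,0,0,0,2.5,-1],[-51,62,-3,0,0,2.5,-1],[-53.8,65,-10,0,0,2.5,-1],[-53.8,65,-22,0,0,2.5,-1],[-53.8,65,-35,0,0,2.5,-1],[-53.8,65,-40,0,0,2.5,-1]]'
python3 -c "
from h import *
print(pose());im,d,c=snap('wrist','w4'); 
hsv=cv2.cvtColor(im,cv2.COLOR_BGR2HSV); P=cloud(c,d)
m=cv2.inRange(hsv,(95,80,90),(115,220,255))>0; m&=(P[...,2]<.02)
v,u=np.where(m); X=onplane(c,u,v,.01)[:,:2].astype(np.float32)*1e3; print(cv2.minAreaRect(X),X.min(0),X.max(0))"
```

```text
time: 6.85
eef_pos: [0.5473, 0.1977, 0.1748]
orientation: [-0.136, 3.136, 0.001]
force: [0.6, 0.2, -0.9]
gripper_width: 0.0392
time: 7.65
eef_pos: [0.4927, 0.2604, 0.1299]
orientation: [0.2, -3.132, 0.002]
force: [0.6, -0.5, -2.0]
gripper_width: 0.0387
('t', 7.65, 'tcp', array([492.7, 260.4, 129.9]), 'jaw', np.float64(97.3), 'tilt', np.float64(0.22), 'w', 38.7, 'F', array([ 0.6, -0.5, -2. ]))
((495.3015441894531, 261.5552978515625), (239.52883911132812, 82.23793029785156), 7.118035793304443) [374.13416 218.25424] [618.8887  316.52573]
```

View pics/w4.png

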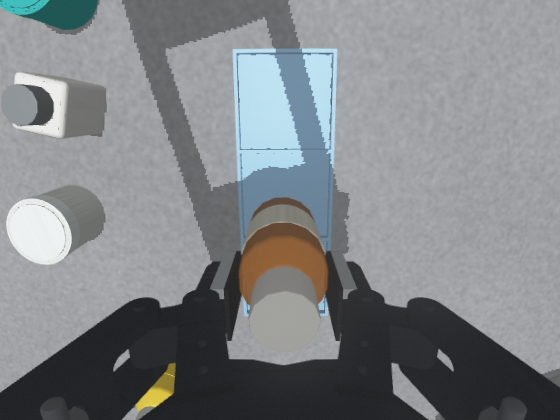

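Bottle over the tray's middle, held straight. I measure its cap height to rule out slip before lowering.

```bash
python3 -c "
from h import *
for n in ('wrist','top'):
    im,d,c=snap(n); P=cloud(c,d); s=pose(); hsv=cv2.cvtColor(im,cv2.COLOR_BGR2HSV)
    if n=='wrist':
        Q=P[305:335,265:305]; print(np.nanmedian(Q.reshape(-1,3),0), s)
    m=(cv2.inRange(hsv,(3,120,60),(16,255,255))>0)&(np.hypot(P[...,0]-.494,P[...,1]-.261)<.06); print(n,m.sum(), np.nanmin(P[m][:,2]) if m.any() else 0, np.nanpercentile(P[m],[5,50,95],axis=0) if m.any() else 0)
im,d,c=snap('scene'); P=cloud(c,d); Q=P[np.hypot(P[...,0]-.494,P[...,1]-.261)<.045]; z=Q[:,2]; z=z[z>.02]; print('scene lowest',np.percentile(z,[.2,1,3]))
"
```

```text
[0.49233615 0.26039511 0.19640258] ('t', 7.75, 'tcp', array([492.9, 260.6, 130.8]), 'jaw', np.float64(97.3), 'tilt', np.float64(0.19), 'w', 39.2, 'F', array([ 0. , -0.6, -0.5]))
wrist 3963 0.14630653269154711 [[0.47341011 0.24243499 0.15231488]
 [0.4802189  0.25710496 0.16804098]
 [0.49546026 0.27615158 0.17459096]]
top 86 0.15659844507497056 [[0.47442118 0.24076058 0.16033662]
 [0.47886093 0.25219706 0.16970709]
 [0.48310226 0.26526323 0.22446556]]
scene lowest [0.10114576 0.10744512 0.12392411]
```

```bash
python3 -m crank '[[2,1,-15,0,0,0,-1],[2,1,-35,0,0,0,-1],[2,1,-55,0,0,0,-1],[2,1,-70,0,0,0,-1],[2,1,-80,0,0,0,-1],[2,1,-86,0,0,0,-1],[2,1,-90,0,0,0,-1],[2,1,-90,0,0,0,-1]]' && python3 -m crank '[[0,0,-1,0,0,0,-1],[0,0,-2,0,0,0,-1],[0,0,-3,0,0,0,-1],[0,0,-3,0,0,0,-1],[0,0,-3,0,0,0,-1],[0,0,-3,0,0,0,-1],[0,0,-3,0,0,0,-1],[0,0,-3,0,0,0,-1]]'
```

```text
time: 8.65
eef_pos: [0.4957, 0.2627, 0.0428]
orientation: [-0.202, 3.135, -0.0]
force: [0.6, 0.8, -1.1]
gripper_width: 0.039
time: 9.45
eef_pos: [0.4957, 0.2626, 0.0399]
orientation: [-0.202, 3.135, 0.0]
force: [0.3, 1.1, -0.9]
gripper_width: 0.039
```

```bash
python3 -m crank '[[0,0,-1,0,0,0,-1],[0,0,-2,0,0,0,-1],[0,0,-2,0,0,0,-1],[0,0,-2,0,0,0,-1],[0,0,-2,0,0,0,-1],[0,0,-2,0,0,0,-1],[0,0,-2,0,0,0,-1],[0,0,-2,0,0,0,-1]]'
```

```text
time: 10.25
eef_pos: [0.4957, 0.2626, 0.0379]
orientation: [-0.202, 3.135, -0.0]
force: [-0.0, -0.8, -0.5]
gripper_width: 0.0387
```

```bash
python3 -m crank '[[0,0,-1,0,0,0,-1],[0,0,-1,0,0,0,-0.2],[0,0,-1,0,0,0,0.2],[0,0,-1,0,0,0,1],[0,0,-1,0,0,0,1],[0,0,-1,0,0,0,1],[0,0,-1,0,0,0,1],[0,0,-1,0,0,0,1]]' && python3 -m crank '[[0,0,10,0,0,0,1],[0,0,30,0,0,0,1],[0,0,60,0,0,0,1],[0,0,90,0,0,0,1],[0,0,120,0,0,0,1],[0,0,150,0,0,0,1],[0,0,168,0,0,0,1],[0,0,168,0,0,0,1]]'
python3 -c "
from h import *
print(pose());print(find('wrist',.4957,.2626,.104,'w5'));print(find('top',.4957,.2626,.104))"
```

```text
time: 11.05
eef_pos: [0.4956, 0.2627, 0.0369]
orientation: [0.202, -3.135, 0.0]
force: [1.0, 0.4, 1.1]
gripper_width: 0.0856
time: 11.85
eef_pos: [0.4976, 0.2635, 0.2097]
orientation: [-0.202, 3.128, 0.004]
force: [0.5, -0.2, 0.4]
gripper_width: 0.0857
('t', 11.85, 'tcp', array([497.6, 263.5, 209.7]), 'jaw', np.float64(97.4), 'tilt', np.float64(0.41), 'w', 85.7, 'F', array([ 0.5, -0.2,  0.4]))
{'centroid': array([496.4, 261.8], dtype=float32), 'circ': (496.5, 262.0), 'dia': 27.1, 'z': np.float64(0.104), 'n': np.int32(731), 'rect': 7.374040603637695}
{'centroid': array([495.8, 261.4], dtype=float32), 'circ': (496.5, 261.3), 'dia': 25.9, 'z': np.float64(0.1037), 'n': np.int32(139), 'rect': 80.56045532226562}
```

The bottle stands in the middle compartment, with its cap at 0.104 m and centred within 2 mm. The filter is next.

```bash
python3 -m crank '[[10,-21,0,0,0,-1,1],[31,-63,0,0,0,-3,1],[52,-106,0,0,0,-5,1],[72,-148,0,0,0,-7,1],[93,-190,0,0,0,-7.4,1],[114,-233,0,0,0,-7.4,1],[135,-275,0,0,0,-7.4,1],[150,-306,0,0,0,-7.4,1]]' && python3 -m crank '[[9,-19,0,0,0,0,1],[12,-25,0,0,0,0,1],[12,-25,-15,0,0,0,1],[12,-25,-35,0,0,0,1],[12,-25,-50,0,0,0,1],[12,-25,-55,0,0,0,1],[12,-25,-55,0,0,0,1],[12,-25,-55,0,0,0,1]]'
python3 -c "
from h import *
print(pose());print(find('wrist',.6575,-.0685,.076,'w6'))"
```

```text
time: 12.75
eef_pos: [0.6453, -0.0462, 0.2025]
orientation: [-0.003, -3.138, -0.0]
force: [-0.4, 0.5, -0.4]
gripper_width: 0.0857
time: 13.55
eef_pos: [0.6579, -0.0678, 0.1505]
orientation: [-0.0, 3.141, -0.0]
force: [-0.3, -0.3, 0.2]
gripper_width: 0.0857
('t', 13.55, 'tcp', array([657.9, -67.8, 150.5]), 'jaw', np.float64(90.0), 'tilt', np.float64(0.04), 'w', 85.7, 'F', array([-0.3, -0.3,  0.2]))
{'centroid': array([657.1, -69.5], dtype=float32), 'circ': (657.2, -69.6), 'dia': 18.2, 'z': np.float64(0.0756), 'n': np.int32(422), 'rect': 0.03367132321000099}
```

```bash
python3 -m crank '[[0,-1,-15,0,0,0,1],[0,-1,-40,0,0,0,1],[0,-1,-65,0,0,0,1],[0,-1,-90,0,0,0,1],[0,-1,-110,0,0,0,1],[0,-1,-125,0,0,0,1],[0,-1,-133,0,0,0,1],[0,-1,-134,0,0,0,1]]' && python3 -m crank '[[0,0,0,0,0,0,1],[0,0,0,0,0,0,-1],[0,0,0,0,0,0,-1],[0,0,0,0,0,0,-1],[0,0,0,0,0,0,-1],[0,0,0,0,0,0,-1],[0,0,0,0,0,0,-1],[0,0,0,0,0,0,-1]]' 50 && python3 -m crank '[[0,0,3,0,0,0,-1],[0,0,10,0,0,0,-1],[0,0,20,0,0,0,-1],[0,0,35,0,0,0,-1],[0,0,50,0,0,0,-1],[0,0,65,0,0,0,-1],[0,0,78,0,0,0,-1],[0,0,85,0,0,0,-1]]'
python3 -c "
from h import *
print(pose())
P=None
im,d,c=snap('wrist'); P=cloud(c,d); s=ctrl.get_state(); x,y=s['eef_pos'][:2]
Q=P[np.hypot(P[...,0]-x,P[...,1]-y)<.006]; print('top over tcp',np.nanpercentile(Q,[50,90],axis=0))"
```

```text
time: 14.4
eef_pos: [0.6569, -0.0693, 0.0147]
orientation: [-0.001, -3.14, -0.0]
force: [0.5, -0.0, 0.3]
gripper_width: 0.0852
time: 15.2
eef_pos: [0.6587, -0.0695, 0.0173]
orientation: [0.001, 3.139, -0.001]
force: [-0.4, 1.0, 5.6]
gripper_width: 0.0456
time: 16.0
eef_pos: [0.6587, -0.0696, 0.1035]
orientation: [0.001, 3.139, -0.001]
force: [0.1, -0.4, -0.7]
gripper_width: 0.046
('t', 16.0, 'tcp', array([658.7, -69.6, 103.5]), 'jaw', np.float64(90.0), 'tilt', np.float64(0.17), 'w', 46.0, 'F', array([ 0.1, -0.4, -0.7]))
top over tcp [[ 0.65851821 -0.06968563  0.16222676]
 [ 0.66289556 -0.06553858  0.16294303]]
```

Filter held (46 mm opening, bottom 17 mm under TCP). I carry it to the far compartment of the long tray at (575, 272).

```bash
python3 -m crank '[[0,5,15,0,0,0,-1],[-4,20,35,0,0,0,-1],[-11,45,50,0,0,1,-1],[-20,80,58,0,0,2,-1],[-29,118,60,0,0,3,-1],[-38,156,60,0,0,4,-1],[-48,194,60,0,0,5,-1],[-57,232,60,0,0,6,-1]]' && python3 -m crank '[[-9,36,0,0,0,1,-1],[-17,68,0,0,0,1.4,-1],[-23,92,0,0,0,1.4,-1],[-26,105,0,0,0,1.4,-1],[-27,110,-5,0,0,1.4,-1],[-27,110,-20,0,0,1.4,-1],[-27,110,-40,0,0,1.4,-1],[-27,110,-50,0,0,1.4,-1]]'
python3 -c "
from h import *
print(pose())
P=None
im,d,c=snap('wrist'); P=cloud(c,d); s=ctrl.get_state(); x,y=s['eef_pos'][:2]
Q=P[np.hypot(P[...,0]-x,P[...,1]-y)<.006]; print('top over tcp',np.nanpercentile(Q,[50,90],axis=0))"
```

```text
time: 16.85
eef_pos: [0.5996, 0.1644, 0.1611]
orientation: [0.165, -3.137, -0.0]
force: [0.2, -0.4, -1.1]
gripper_width: 0.0461
time: 17.65
eef_pos: [0.5725, 0.2706, 0.1074]
orientation: [0.199, -3.131, 0.003]
force: [-0.6, -0.7, -1.6]
gripper_width: 0.0461
('t', 17.65, 'tcp', array([572.5, 270.6, 107.4]), 'jaw', np.float64(97.3), 'tilt', np.float64(0.24), 'w', 46.1, 'F', array([-0.6, -0.7, -1.6]))
top over tcp [[0.5700338  0.27045518 0.16582921]
 [0.57533436 0.27449823 0.16671455]]
```

```bash
python3 -m crank '[[1,1,-15,0,0,0,-1],[1,1,-35,0,0,0,-1],[1,1,-55,0,0,0,-1],[1,1,-70,0,0,0,-1],[1,1,-80,0,0,0,-1],[1,1,-85,0,0,0,-1],[1,1,-86,0,0,0,-1],[1,1,-86,0,0,0,-1]]'; python3 -m crank '[[0,0,-1,0,0,0,-1],[0,0,-2,0,0,0,-1],[0,0,-3,0,0,0,-1],[0,0,-3,0,0,0,-1],[0,0,-3,0,0,0,-1],[0,0,-3,0,0,0,-1],[0,0,-3,0,0,0,-1],[0,0,-3,0,0,0,-1]]'
```

```text
time: 18.5
eef_pos: [0.5752, 0.2738, 0.0256]
orientation: [-0.202, 3.134, 0.0]
force: [0.2, 0.7, -1.4]
gripper_width: 0.0459
time: 19.3
eef_pos: [0.5747, 0.2736, 0.0219]
orientation: [-0.202, 3.135, -0.0]
force: [-0.0, 0.2, 0.2]
gripper_width: 0.046
```

```bash
python3 -m crank '[[0,0,-0.5,0,0,0,-1],[0,0,-0.5,0,0,0,-0.1],[0,0,-0.5,0,0,0,0.2],[0,0,-0.5,0,0,0,1],[0,0,-0.5,0,0,0,1],[0,0,-0.5,0,0,0,1],[0,0,-0.5,0,0,0,1],[0,0,-0.5,0,0,0,1]]' && python3 -m crank '[[0,0,10,0,0,0,1],[0,0,30,0,0,0,1],[0,0,60,0,0,0,1],[0,0,90,0,0,0,1],[0,0,120,0,0,0,1],[0,0,145,0,0,0,1],[0,0,155,0,0,0,1],[0,0,155,0,0,0,1]]'
python3 -c "
from h import *
print(pose());print(find('wrist',.575,.272,.080,'w7'));print(find('top',.575,.272,.08)); print(find('top',.5483,-.0735,.08))"
python3 -m crank '[[-1,-15,0,0,0,-1,1],[-4,-50,0,0,0,-3,1],[-7,-90,0,0,0,-5,1],[-10,-135,0,0,0,-7,1],[-13,-180,0,0,0,-7.4,1],[-17,-225,0,0,0,-7.4,1],[-20,-270,0,0,0,-7.4,1],[-24,-315,0,0,0,-7.4,1]]' && python3 -m crank '[[-2,-25,0,0,0,0,1],[-2,-32,0,0,0,0,1],[-2,-32,0,0,0,0,1],[-2,-32,0,0,0,0,1],[-2,-32,0,0,0,0,1],[-2,-32,0,0,0,0,1],[-2,-32,0,0,0,0,1],[-2,-32,0,0,0,0,1]]'
python3 -c "
from h import *
print(pose());print(find('wrist',.5483,-.0735,.080,'w8'))"
```

```text
time: 20.1
eef_pos: [0.5746, 0.2736, 0.0214]
orientation: [-0.202, 3.135, -0.0]
force: [-0.3, 0.5, 0.5]
gripper_width: 0.0852
time: 20.9
eef_pos: [0.5759, 0.2741, 0.1789]
orientation: [-0.202, 3.131, 0.002]
force: [0.0, -0.7, -0.4]
gripper_width: 0.0851
('t', 20.9, 'tcp', array([575.9, 274.1, 178.9]), 'jaw', np.float64(97.4), 'tilt', np.float64(0.24), 'w', 85.1, 'F', array([ 0. , -0.7, -0.4]))
{'centroid': array([573.5, 273.4], dtype=float32), 'circ': (573.6, 273.3), 'dia': 18.1, 'z': np.float64(0.0796), 'n': np.int32(357), 'rect': 7.385995864868164}
{'centroid': array([573.6, 272.3], dtype=float32), 'circ': (573.6, 272.4), 'dia': 16.6, 'z': np.float64(0.0788), 'n': np.int32(58), 'rect': 2.4464967250823975}
{'centroid': array([548.1, -73.4], dtype=float32), 'circ': (548.0, -73.1), 'dia': 21.3, 'z': np.float64(0.0795), 'n': np.int32(94), 'rect': 89.74639892578125}
time: 21.85
eef_pos: [0.549, -0.0438, 0.1751]
orientation: [-0.003, -3.14, -0.0]
force: [1.2, -0.8, -0.3]
gripper_width: 0.0855
time: 22.65
eef_pos: [0.5487, -0.0728, 0.1764]
orientation: [-0.001, 3.142, -0.0]
force: [0.1, -0.2, -0.4]
gripper_width: 0.085
('t', 22.65, 'tcp', array([548.7, -72.8, 176.4]), 'jaw', np.float64(90.0), 'tilt', np.float64(0.0), 'w', 85.0, 'F', array([ 0.1, -0.2, -0.4]))
{'centroid': array([547.5, -74.1], dtype=float32), 'circ': (547.7, -73.7), 'dia': 22.2, 'z': np.float64(0.0803), 'n': np.int32(514), 'rect': 0.5635173916816711}
```

View pics/w8.png

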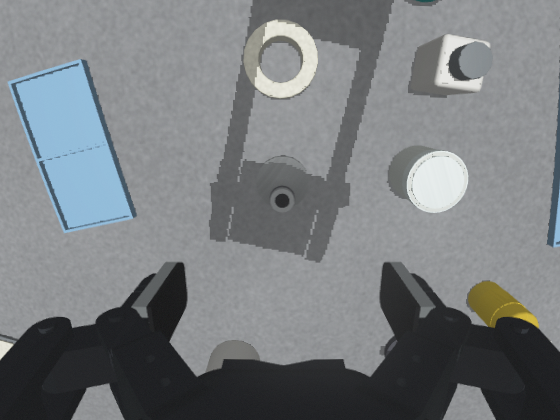

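The filter stands in the far compartment (top at 0.080 m). The picture shows the funnel stem at (282,200) between the fingers, with the tape (281,58) and jar (435,180) clear. I grip the funnel by its stem.

```bash
python3 -m crank '[[-1,-1,-15,0,0,0,1],[-1,-1,-40,0,0,0,1],[-1,-1,-65,0,0,0,1],[-1,-1,-90,0,0,0,1],[-1,-1,-115,0,0,0,1],[-1,-1,-130,0,0,0,1],[-1,-1,-136,0,0,0,1],[-1,-1,-136,0,0,0,1]]' && python3 -m crank '[[0,0,0,0,0,0,0],[0,0,0,0,0,0,-0.3],[0,0,0,0,0,0,-0.4],[0,0,0,0,0,0,-0.4],[0,0,0,0,0,0,-1],[0,0,0,0,0,0,-1],[0,0,0,0,0,0,-1],[0,0,0,0,0,0,-1]]' 50 && python3 -m crank '[[0,0,0,0,0,0,-1],[0,0,3,0,0,0,-1],[0,0,10,0,0,0,-1],[0,0,25,0,0,0,-1],[0,0,45,0,0,0,-1],[0,0,65,0,0,0,-1],[0,0,80,0,0,0,-1],[0,0,85,0,0,0,-1]]'
python3 -c "
from h import *
print(pose())
im,d,c=snap('wrist','w9'); P=cloud(c,d); s=ctrl.get_state(); x,y=s['eef_pos'][:2]
Q=P[np.hypot(P[...,0]-x,P[...,1]-y)<.012]; print('top over tcp',np.nanpercentile(Q,[50,75,90],axis=0))"
```

```text
time: 23.5
eef_pos: [0.5469, -0.0742, 0.0395]
orientation: [-0.001, -3.14, -0.001]
force: [0.1, 0.3, 0.6]
gripper_width: 0.0851
time: 24.3
eef_pos: [0.5481, -0.0743, 0.0411]
orientation: [0.001, 3.141, -0.0]
force: [-0.1, 1.3, 5.9]
gripper_width: 0.0181
time: 25.1
eef_pos: [0.5491, -0.0747, 0.1283]
orientation: [0.001, 3.138, -0.001]
force: [0.2, -0.2, -1.3]
gripper_width: 0.0178
('t', 25.1, 'tcp', array([549.1, -74.7, 128.3]), 'jaw', np.float64(90.0), 'tilt', np.float64(0.23), 'w', 17.8, 'F', array([ 0.2, -0.2, -1.3]))
top over tcp [[ 0.54059148 -0.07466502  0.17490421]
 [ 0.54611696 -0.0708009   0.2336149 ]
 [ 0.55224383 -0.06660472  0.24029747]]
```

View pics/w9.png

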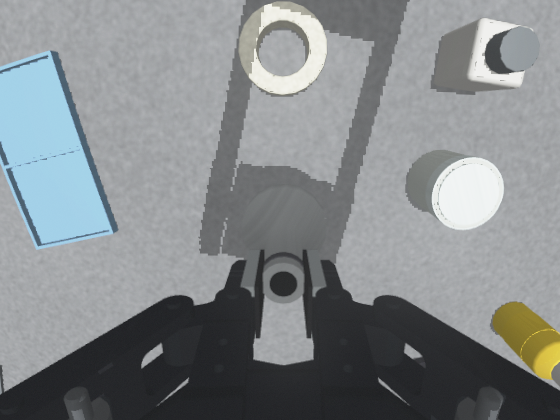

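The funnel hangs upright from the jaws at (283,283). I carry it to the near compartment at (414, 251).

```bash
python3 -m crank '[[0,5,15,0,0,0,-1],[-7,18,35,0,0,0,-1],[-18,45,48,0,0,1,-1],[-32,78,50,0,0,2,-1],[-47,114,50,0,0,3,-1],[-62,150,50,0,0,4,-1],[-77,187,50,0,0,5,-1],[-92,224,50,0,0,6,-1]]' && python3 -m crank '[[-14,35,0,0,0,1,-1],[-26,64,0,0,0,1.4,-1],[-36,87,0,0,0,1.4,-1],[-40,98,0,0,0,1.4,-1],[-42,102,-5,0,0,1.4,-1],[-42,102,-20,0,0,1.4,-1],[-42,102,-45,0,0,1.4,-1],[-42,102,-60,0,0,1.4,-1]]' && python3 -m crank '[[0,0,-10,0,0,0,-1],[0,0,-25,0,0,0,-1],[0,0,-40,0,0,0,-1],[0,0,-50,0,0,0,-1],[0,0,-57,0,0,0,-1],[0,0,-62,0,0,0,-1],[0,0,-64,0,0,0,-1],[0,0,-64,0,0,0,-1]]'
python3 -c "
from h import *
print(pose())"
```

```text
time: 25.95
eef_pos: [0.4543, 0.1511, 0.1753]
orientation: [0.164, -3.136, 0.0]
force: [0.8, 0.4, -2.0]
gripper_width: 0.0174
time: 26.75
eef_pos: [0.4127, 0.25, 0.1123]
orientation: [0.2, -3.132, 0.003]
force: [-0.4, -0.6, -1.8]
gripper_width: 0.0178
time: 27.55
eef_pos: [0.4138, 0.2517, 0.0515]
orientation: [-0.202, 3.135, 0.0]
force: [0.4, 0.4, -0.9]
gripper_width: 0.0179
('t', 27.55, 'tcp', array([413.8, 251.7,  51.5]), 'jaw', np.float64(97.4), 'tilt', np.float64(0.01), 'w', 17.9, 'F', array([ 0.4,  0.4, -0.9]))
```

```bash
python3 -m crank '[[0,0,-1,0,0,0,-1],[0,0,-2,0,0,0,-1],[0,0,-3,0,0,0,-1],[0,0,-4,0,0,0,-1],[0,0,-5,0,0,0,-1],[0,0,-5,0,0,0,-1],[0,0,-5,0,0,0,-1],[0,0,-5,0,0,0,-1]]'; python3 -m crank '[[0,0,-0.5,0,0,0,-1],[0,0,-1,0,0,0,-1],[0,0,-1.5,0,0,0,-1],[0,0,-1.5,0,0,0,-1],[0,0,-1.5,0,0,0,-1],[0,0,-1.5,0,0,0,-1],[0,0,-1.5,0,0,0,-1],[0,0,-1.5,0,0,0,-1]]'
```

```text
time: 28.35
eef_pos: [0.4136, 0.2516, 0.0464]
orientation: [-0.202, 3.135, 0.0]
force: [0.6, 0.9, -0.5]
gripper_width: 0.0178
time: 29.15
eef_pos: [0.4138, 0.2518, 0.0451]
orientation: [-0.202, 3.135, 0.0]
force: [-0.9, 0.5, 3.0]
gripper_width: 0.0177
```

Contact felt (3 N). I release, rise, and check, then go to the jar.

```bash
python3 -m crank '[[0,0,0,0,0,0,-1],[0,0,0,0,0,0,-0.7],[0,0,0,0,0,0,-0.2],[0,0,0,0,0,0,0.2],[0,0,0,0,0,0,0.6],[0,0,0,0,0,0,1],[0,0,0,0,0,0,1],[0,0,0,0,0,0,1]]' && python3 -m crank '[[0,0,10,0,0,0,1],[0,0,30,0,0,0,1],[0,0,60,0,0,0,1],[0,0,90,0,0,0,1],[0,0,115,0,0,0,1],[0,0,128,0,0,0,1],[0,0,130,0,0,0,1],[0,0,130,0,0,0,1]]'
python3 -c "
from h import *
print(pose());print(find('wrist',.414,.251,.084));print(find('top',.414,.251,.084)); print(find('top',.538,.065,.056))"
python3 -m crank '[[6,-9,0,0,0,-1,1],[20,-30,0,0,0,-2,1],[40,-60,0,0,0,-4,1],[60,-90,0,0,0,-6,1],[80,-120,0,0,0,-7.4,1],[100,-150,0,0,0,-7.4,1],[115,-173,0,0,0,-7.4,1],[124,-186,0,0,0,-7.4,1]]' && python3 -m crank '[[0,0,0,0,0,0,1],[0,0,-10,0,0,0,1],[0,0,-30,0,0,0,1],[0,0,-50,0,0,0,1],[0,0,-55,0,0,0,1],[0,0,-55,0,0,0,1],[0,0,-55,0,0,0,1],[0,0,-55,0,0,0,1]]'
python3 -c "
from h import *
print(pose());print(find('wrist',.538,.065,.056))"
```

```text
time: 29.95
eef_pos: [0.4136, 0.2516, 0.0448]
orientation: [0.202, -3.135, 0.0]
force: [0.8, 0.2, 0.3]
gripper_width: 0.085
time: 30.75
eef_pos: [0.4135, 0.2516, 0.1745]
orientation: [0.202, -3.135, 0.0]
force: [-0.2, 0.1, 0.1]
gripper_width: 0.0857
('t', 30.75, 'tcp', array([413.5, 251.6, 174.5]), 'jaw', np.float64(97.4), 'tilt', np.float64(0.01), 'w', 85.7, 'F', array([-0.2,  0.1,  0.1]))
{'centroid': array([413.2, 251.8], dtype=float32), 'circ': (413.3, 251.3), 'dia': 22.2, 'z': np.float64(0.0842), 'n': np.int32(536), 'rect': 7.398902416229248}
{'centroid': array([411. , 256.9], dtype=float32), 'circ': (410.6, 257.1), 'dia': 4.2, 'z': np.float64(0.0849), 'n': np.int32(5), 'rect': 2.031287908554077}
{'centroid': array([537.6,  65.6], dtype=float32), 'circ': (537.5, 65.5), 'dia': 57.2, 'z': np.float64(0.0561), 'n': np.int32(642), 'rect': 89.94629669189453}
time: 31.7
eef_pos: [0.5382, 0.063, 0.174]
orientation: [-0.005, -3.14, 0.001]
force: [-0.6, 0.2, -0.0]
gripper_width: 0.0858
time: 32.5
eef_pos: [0.5384, 0.066, 0.1212]
orientation: [0.0, 3.139, 0.0]
force: [-0.3, 0.2, -0.0]
gripper_width: 0.0854
('t', 32.5, 'tcp', array([538.4,  66. , 121.2]), 'jaw', np.float64(90.0), 'tilt', np.float64(0.12), 'w', 85.4, 'F', array([-0.3,  0.2, -0. ]))
{'centroid': array([536.9,  65. ], dtype=float32), 'circ': (537.5, 65.3), 'dia': 57.9, 'z': np.float64(0.0567), 'n': np.int32(4521), 'rect': 0.023490535095334053}
```

The funnel stands (top at 0.084 m, within 1 mm of centre). Now the jar.

```bash
python3 -m crank '[[-0.5,0,-15,0,0,0,1],[-0.5,0,-35,0,0,0,1],[-0.5,0,-55,0,0,0,1],[-0.5,0,-75,0,0,0,1],[-0.5,0,-90,0,0,0,1],[-0.5,0,-100,0,0,0,1],[-0.5,0,-105,0,0,0,1],[-0.5,0,-105,0,0,0,1]]' && python3 -m crank '[[0,0,0,0,0,0,1],[0,0,0,0,0,0,0.3],[0,0,0,0,0,0,-1],[0,0,0,0,0,0,-1],[0,0,0,0,0,0,-1],[0,0,0,0,0,0,-1],[0,0,0,0,0,0,-1],[0,0,0,0,0,0,-1]]' 50 && python3 -m crank '[[0,0,0,0,0,0,-1],[0,0,3,0,0,0,-1],[0,0,10,0,0,0,-1],[0,0,25,0,0,0,-1],[0,0,45,0,0,0,-1],[0,0,65,0,0,0,-1],[0,0,80,0,0,0,-1],[0,0,85,0,0,0,-1]]'
python3 -c "
from h import *
print(pose())
im,d,c=snap('wrist','w10'); P=cloud(c,d); s=ctrl.get_state(); x,y=s['eef_pos'][:2]
Q=P[np.hypot(P[...,0]-x,P[...,1]-y)<.012]; print('top over tcp',np.nanpercentile(Q,[25,50,75],axis=0))
im,d,c=snap('top'); P=cloud(c,d); hsv=cv2.cvtColor(im,cv2.COLOR_BGR2HSV); m=cv2.inRange(hsv,(95,80,110),(115,220,255)); m[:,:350]=0; m[330:]=0
v,u=np.where(m); X=onplane(c,u,v,.01)[:,:2].astype(np.float32)*1e3; print(cv2.minAreaRect(X))"
```

```text
time: 33.35
eef_pos: [0.5368, 0.0656, 0.0144]
orientation: [-0.001, -3.141, 0.0]
force: [-0.5, -0.3, 0.4]
gripper_width: 0.0853
time: 34.15
eef_pos: [0.5378, 0.0657, 0.0162]
orientation: [0.001, 3.14, -0.0]
force: [-2.3, -0.9, 6.4]
gripper_width: 0.0541
time: 34.95
eef_pos: [0.5388, 0.0657, 0.1029]
orientation: [0.001, 3.137, 0.0]
force: [1.1, 0.2, -1.5]
gripper_width: 0.0541
('t', 34.95, 'tcp', array([538.8,  65.7, 102.9]), 'jaw', np.float64(90.0), 'tilt', np.float64(0.24), 'w', 54.1, 'F', array([ 1.1,  0.2, -1.5]))
top over tcp [[0.52779669 0.06241577 0.14349394]
 [0.52876685 0.06583308 0.2012894 ]
 [0.53719739 0.06906452 0.21145039]]
((514.251953125, -290.0396728515625), (162.35305786132812, 83.84991455078125), 12.012185096740723)
```

Jar held. I carry it to the far compartment of the short tray at (554, -281.5).

```bash
python3 -m crank '[[0,-5,10,0,0,0,-1],[1,-20,20,0,0,1,-1],[2,-48,28,0,0,3,-1],[4,-83,30,0,0,5,-1],[6,-121,30,0,0,7,-1],[7,-160,30,0,0,9,-1],[9,-199,30,0,0,11,-1],[11,-238,30,0,0,12,-1]]' && python3 -m crank '[[2,-37,0,0,0,0,-1],[3,-68,0,0,0,0,-1],[4,-92,0,0,0,0,-1],[5,-105,0,0,0,0,-1],[5,-109,-5,0,0,0,-1],[5,-109,-20,0,0,0,-1],[5,-109,-45,0,0,0,-1],[5,-109,-60,0,0,0,-1]]' && python3 -m crank '[[0,0,-10,0,0,0,-1],[0,0,-20,0,0,0,-1],[0,0,-30,0,0,0,-1],[0,0,-37,0,0,0,-1],[0,0,-42,0,0,0,-1],[0,0,-45,0,0,0,-1],[0,0,-45,0,0,0,-1],[0,0,-45,0,0,0,-1]]'
python3 -c "
from h import *
print(pose())"
```

```text
time: 35.85
eef_pos: [0.5473, -0.174, 0.1293]
orientation: [0.329, -3.123, -0.001]
force: [0.5, -0.2, -1.9]
gripper_width: 0.0538
time: 36.65
eef_pos: [0.5518, -0.279, 0.0665]
orientation: [0.329, -3.121, -0.004]
force: [-0.5, 0.4, -1.9]
gripper_width: 0.0536
time: 37.45
eef_pos: [0.5534, -0.2816, 0.0253]
orientation: [-0.327, 3.124, -0.001]
force: [-0.7, 0.4, -1.3]
gripper_width: 0.0541
('t', 37.45, 'tcp', array([ 553.4, -281.6,   25.3]), 'jaw', np.float64(102.0), 'tilt', np.float64(0.04), 'w', 54.1, 'F', array([-0.7,  0.4, -1.3]))
```

```bash
python3 -m crank '[[0,0,-1,0,0,0,-1],[0,0,-2,0,0,0,-1],[0,0,-3,0,0,0,-1],[0,0,-4,0,0,0,-1],[0,0,-4,0,0,0,-1],[0,0,-4,0,0,0,-1],[0,0,-4,0,0,0,-1],[0,0,-4,0,0,0,-1]]'; python3 -m crank '[[0,0,-0.5,0,0,0,-1],[0,0,-1,0,0,0,-1],[0,0,-1.5,0,0,0,-1],[0,0,-1.5,0,0,0,-1],[0,0,-1.5,0,0,0,-1],[0,0,-1.5,0,0,0,-1],[0,0,-1.5,0,0,0,-1],[0,0,-1.5,0,0,0,-1]]'
```

```text
time: 38.25
eef_pos: [0.5532, -0.2814, 0.021]
orientation: [-0.328, 3.124, -0.0]
force: [0.9, -0.3, -2.4]
gripper_width: 0.0542
time: 39.05
eef_pos: [0.5532, -0.2814, 0.0202]
orientation: [-0.328, 3.124, -0.0]
force: [-2.8, 1.5, 5.7]
gripper_width: 0.0534
```

```bash
python3 -m crank '[[0,0,0.5,0,0,0,-1],[0,0,0.5,0,0,0,0.2],[0,0,0.5,0,0,0,0.4],[0,0,0.5,0,0,0,0.7],[0,0,0.5,0,0,0,1],[0,0,0.5,0,0,0,1],[0,0,0.5,0,0,0,1],[0,0,0.5,0,0,0,1]]' && python3 -m crank '[[0,0,10,0,0,0,1],[0,0,30,0,0,0,1],[0,0,60,0,0,0,1],[0,0,90,0,0,0,1],[0,0,120,0,0,0,1],[0,0,145,0,0,0,1],[0,0,150,0,0,0,1],[0,0,150,0,0,0,1]]'
python3 -c "
from h import *
print(pose());print(find('wrist',.5535,-.2815,.060));print(find('top',.5535,-.2815,.06))"
python3 -m crank '[[-4,12,0,0,0,-1,1],[-16,49,0,0,0,-4,1],[-30,93,0,0,0,-7,1],[-45,137,0,0,0,-10,1],[-59,181,0,0,0,-13,1],[-73,225,0,0,0,-16,1],[-88,269,0,0,0,-19.1,1],[-100,307,0,0,0,-19.1,1]]' && python3 -m crank '[[-10,32,0,0,0,0,1],[-15.8,49,0,0,0,0,1],[-15.8,49,-10,0,0,0,1],[-15.8,49,-25,0,0,0,1],[-15.8,49,-35,0,0,0,1],[-15.8,49,-35,0,0,0,1],[-15.8,49,-35,0,0,0,1],[-15.8,49,-35,0,0,0,1]]'
python3 -c "
from h import *
print(pose());print(find('wrist',.4374,.0747,.078,'w11'))"
```

```text
time: 39.85
eef_pos: [0.5531, -0.2814, 0.0199]
orientation: [0.328, -3.124, 0.0]
force: [0.3, 0.1, -0.2]
gripper_width: 0.0855
time: 40.65
eef_pos: [0.5539, -0.2818, 0.1716]
orientation: [-0.327, 3.122, -0.003]
force: [0.5, -0.5, -0.5]
gripper_width: 0.0855
('t', 40.65, 'tcp', array([ 553.9, -281.8,  171.6]), 'jaw', np.float64(102.0), 'tilt', np.float64(0.17), 'w', 85.5, 'F', array([ 0.5, -0.5, -0.5]))
{'centroid': array([ 552.6, -282.3], dtype=float32), 'circ': (553.2, -282.1), 'dia': 57.7, 'z': np.float64(0.0606), 'n': np.int32(3263), 'rect': 57.24348068237305}
{'centroid': array([ 547.7, -276.1], dtype=float32), 'circ': (552.2, -278.3), 'dia': 57.9, 'z': np.float64(0.0597), 'n': np.int32(476), 'rect': 60.010520935058594}
time: 41.55
eef_pos: [0.4509, 0.0276, 0.1679]
orientation: [-0.198, -3.132, -0.0]
force: [0.3, -0.4, 0.5]
gripper_width: 0.0856
time: 42.35
eef_pos: [0.4377, 0.0741, 0.1352]
orientation: [0.197, 3.135, -0.0]
force: [-0.5, -0.8, 0.2]
gripper_width: 0.0853
('t', 42.35, 'tcp', array([437.7,  74.1, 135.2]), 'jaw', np.float64(82.8), 'tilt', np.float64(0.02), 'w', 85.3, 'F', array([-0.5, -0.8,  0.2]))
{'centroid': array([436.5,  74.4], dtype=float32), 'circ': (436.5, 74.5), 'dia': 29.3, 'z': np.float64(0.078), 'n': np.int32(1201), 'rect': 82.84278869628906}
```

View pics/w11.png

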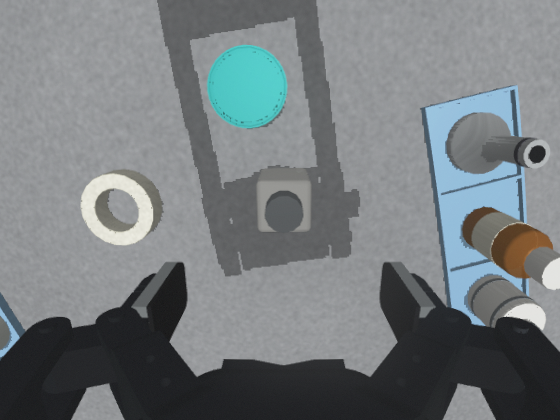

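Jar placed. The picture shows the flask square to the jaws at (284,205), the turquoise jar (248,87) and tape (120,208) clear, and three items upright in the long tray on the right. I grip the flask.

```bash
python3 -m crank '[[-0.5,0.5,-15,0,0,0,1],[-0.5,0.5,-35,0,0,0,1],[-0.5,0.5,-60,0,0,0,1],[-0.5,0.5,-80,0,0,0,1],[-0.5,0.5,-100,0,0,0,1],[-0.5,0.5,-112,0,0,0,1],[-0.5,0.5,-117,0,0,0,1],[-0.5,0.5,-117,0,0,0,1]]' && python3 -m crank '[[0,0,0,0,0,0,1],[0,0,0,0,0,0,0.1],[0,0,0,0,0,0,-1],[0,0,0,0,0,0,-1],[0,0,0,0,0,0,-1],[0,0,0,0,0,0,-1],[0,0,0,0,0,0,-1],[0,0,0,0,0,0,-1]]' 50 && python3 -m crank '[[0,0,0,0,0,0,-1],[0,0,3,0,0,0,-1],[0,0,10,0,0,0,-1],[0,0,25,0,0,0,-1],[0,0,45,0,0,0,-1],[0,0,65,0,0,0,-1],[0,0,80,0,0,0,-1],[0,0,85,0,0,0,-1]]'
python3 -c "
from h import *
print(pose())
im,d,c=snap('wrist'); P=cloud(c,d); s=ctrl.get_state(); x,y=s['eef_pos'][:2]
Q=P[np.hypot(P[...,0]-x,P[...,1]-y)<.012]; print('top over tcp',np.nanpercentile(Q,[25,50,75],axis=0))"
```

```text
time: 43.2
eef_pos: [0.4367, 0.0751, 0.0178]
orientation: [-0.196, -3.135, 0.0]
force: [-0.4, 0.2, 0.5]
gripper_width: 0.0855
time: 44.0
eef_pos: [0.4374, 0.0751, 0.0186]
orientation: [0.195, 3.134, -0.0]
force: [-1.3, -0.7, 5.9]
gripper_width: 0.0408
time: 44.8
eef_pos: [0.438, 0.0753, 0.105]
orientation: [0.195, 3.133, 0.001]
force: [-0.2, 0.0, -1.2]
gripper_width: 0.0411
('t', 44.8, 'tcp', array([438. ,  75.3, 105. ]), 'jaw', np.float64(82.9), 'tilt', np.float64(0.17), 'w', 41.1, 'F', array([-0.2,  0. , -1.2]))
top over tcp [[0.4273485  0.07248638 0.16430492]
 [0.42981688 0.0760767  0.16511942]
 [0.43818182 0.07956297 0.21187739]]
```

Flask held. I carry it to the near compartment of the short tray at (474.6, -298.4).

```bash
python3 -m crank '[[0,-5,10,0,0,0,-1],[2,-22,20,0,0,2,-1],[5,-52,28,0,0,5,-1],[9,-90,30,0,0,8,-1],[13,-130,30,0,0,11,-1],[17,-171,30,0,0,14,-1],[21,-212,30,0,0,17,-1],[25,-253,30,0,0,19.1,-1]]' && python3 -m crank '[[4,-40,0,0,0,0,-1],[8,-74,0,0,0,0,-1],[10,-100,0,0,0,0,-1],[12,-115,0,0,0,0,-1],[12.2,-120.5,-5,0,0,0,-1],[12.2,-120.5,-20,0,0,0,-1],[12.2,-120.5,-45,0,0,0,-1],[12.2,-120.5,-60,0,0,0,-1]]' && python3 -m crank '[[0,0,-10,0,0,0,-1],[0,0,-20,0,0,0,-1],[0,0,-30,0,0,0,-1],[0,0,-37,0,0,0,-1],[0,0,-42,0,0,0,-1],[0,0,-45,0,0,0,-1],[0,0,-45,0,0,0,-1],[0,0,-45,0,0,0,-1]]'
python3 -m crank '[[0,0,-1,0,0,0,-1],[0,0,-2,0,0,0,-1],[0,0,-3,0,0,0,-1],[0,0,-4,0,0,0,-1],[0,0,-4,0,0,0,-1],[0,0,-4,0,0,0,-1],[0,0,-4,0,0,0,-1],[0,0,-4,0,0,0,-1]]'
python3 -c "
from h import *
print(pose())"
```

```text
time: 45.65
eef_pos: [0.461, -0.1796, 0.1323]
orientation: [0.33, -3.123, -0.001]
force: [1.2, 0.7, -0.3]
gripper_width: 0.0408
time: 46.45
eef_pos: [0.4727, -0.296, 0.0697]
orientation: [0.329, -3.122, -0.004]
force: [0.1, 1.7, -1.4]
gripper_width: 0.0407
time: 47.25
eef_pos: [0.4743, -0.2986, 0.0283]
orientation: [-0.327, 3.124, -0.001]
force: [-0.1, -0.6, -1.6]
gripper_width: 0.0407
time: 48.05
eef_pos: [0.4741, -0.2984, 0.024]
orientation: [-0.328, 3.124, -0.0]
force: [0.4, -0.0, 0.5]
gripper_width: 0.0406
('t', 48.05, 'tcp', array([ 474.1, -298.4,   24. ]), 'jaw', np.float64(102.0), 'tilt', np.float64(0.01), 'w', 40.6, 'F', array([ 0.4, -0. ,  0.5]))
```

```bash
python3 -m crank '[[0,0,-0.5,0,0,0,-1],[0,0,-1,0,0,0,-1],[0,0,-1.5,0,0,0,-1],[0,0,-1.5,0,0,0,-1],[0,0,-1.5,0,0,0,-1],[0,0,-1.5,0,0,0,-1],[0,0,-1.5,0,0,0,-1],[0,0,-1.5,0,0,0,-1]]'
```

```text
time: 48.85
eef_pos: [0.4741, -0.2984, 0.0226]
orientation: [-0.328, 3.124, -0.0]
force: [-2.1, 1.1, 5.4]
gripper_width: 0.0405
```

Firm contact. I release, rise, back away, and check everything.

```bash
python3 -m crank '[[0,0,0.5,0,0,0,-1],[0,0,0.5,0,0,0,-0.1],[0,0,0.5,0,0,0,0.2],[0,0,0.5,0,0,0,0.6],[0,0,0.5,0,0,0,1],[0,0,0.5,0,0,0,1],[0,0,0.5,0,0,0,1],[0,0,0.5,0,0,0,1]]' && python3 -m crank '[[0,0,10,0,0,0,1],[0,0,30,0,0,0,1],[0,0,60,0,0,0,1],[0,0,90,0,0,0,1],[0,0,120,0,0,0,1],[0,0,145,0,0,0,1],[0,0,150,0,0,0,1],[0,0,150,0,0,0,1]]'
python3 -c "
from h import *
print(pose());print(find('wrist',.4746,-.2984,.082))"
python3 -m crank '[[-2,20,5,0,0,0,1],[-6,60,15,0,0,0,1],[-10,100,30,0,0,0,1],[-15,145,40,0,0,0,1],[-20,190,50,0,0,0,1],[-24,235,50,0,0,0,1],[-28,265,50,0,0,0,1],[-30,280,50,0,0,0,1]]'
python3 - <<'E'
from h import *
print(pose())
for n,cc,yaw,items in (('tray3',(494.5,261.7),7.3,dict(bottle=(.496,.262,.104),filter=(.5736,.273,.08),funnel=(.4134,.2515,.084))),('tray2',(514.2,-290),12.03,dict(flask=(.4746,-.2984,.082),jar=(.5535,-.2815,.06)))):
    a=np.radians(yaw); M=np.array([[np.cos(a),np.sin(a)],[-np.sin(a),np.cos(a)]])
    for k,(x,y,h) in items.items():
        f=find('top',x,y,h); print(k, f and ((M@(np.array(f['circ'])-cc)).round(1), f['z'], f['dia']))
for k,(x,y,h) in dict(tape=(.432,-.075,.024),reg=(.763,.084,.083),spray=(.786,-.125,.13)).items(): print(k,find('top',x,y,h))
im,_,_=snap('scene','end')
E
```

```text
time: 49.65
eef_pos: [0.474, -0.2984, 0.0229]
orientation: [-0.328, 3.124, -0.0]
force: [-0.1, 0.4, -0.0]
gripper_width: 0.0854
time: 50.45
eef_pos: [0.4747, -0.2989, 0.1745]
orientation: [-0.327, 3.122, -0.003]
force: [-0.2, 0.9, -0.6]
gripper_width: 0.0854
('t', 50.45, 'tcp', array([ 474.7, -298.9,  174.5]), 'jaw', np.float64(102.0), 'tilt', np.float64(0.17), 'w', 85.4, 'F', array([-0.2,  0.9, -0.6]))
{'centroid': array([ 473.4, -299.1], dtype=float32), 'circ': (473.5, -298.9), 'dia': 29.0, 'z': np.float64(0.082), 'n': np.int32(921), 'rect': 12.027430534362793}
time: 51.3
eef_pos: [0.4426, -0.0157, 0.221]
orientation: [0.331, -3.121, -0.002]
force: [0.4, -0.1, 0.6]
gripper_width: 0.0852
('t', 51.3, 'tcp', array([442.6, -15.7, 221. ]), 'jaw', np.float64(102.1), 'tilt', np.float64(0.17), 'w', 85.2, 'F', array([ 0.4, -0.1,  0.6]))
bottle (array([ 1.8, -0.4]), np.float64(0.1037), 26.0)
filter (array([79.8,  0.7]), np.float64(0.0783), 16.4)
funnel (array([-81.5,  -0. ]), np.float64(0.0838), 21.9)
flask (array([-41.5,   2.3]), np.float64(0.0809), 29.1)
jar (array([ 42.5, -13.5]), np.float64(0.0595), 46.5)
tape None
reg {'centroid': array([762.8,  84.3], dtype=float32), 'circ': (762.7, 84.4), 'dia': 32.3, 'z': np.float64(0.0822), 'n': np.int32(188), 'rect': 0.38447579741477966}
spray {'centroid': array([ 786.6, -127.6], dtype=float32), 'circ': (787.3, -128.1), 'dia': 66.9, 'z': np.float64(0.1288), 'n': np.int32(376), 'rect': 17.63538932800293}
```

View pics/end.png

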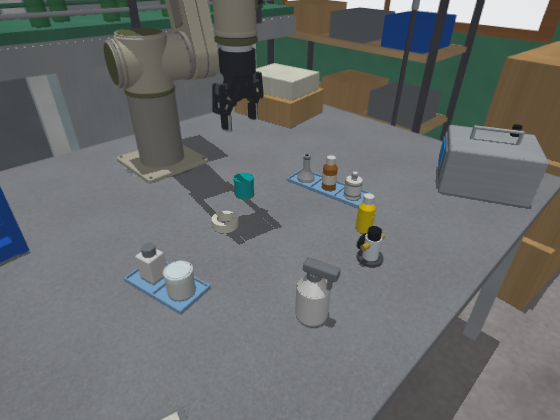

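The scene view shows all five items upright in the trays: flask and jar at (150,265) and (180,280), funnel, bottle and filter at (307,170) to (353,187). The arm hid the tape and part of the jar from the top camera, so I move it aside and re-measure those two.

```bash
python3 -m crank '[[0,20,0,0,0,0,1],[0,55,0,0,0,0,1],[0,90,0,0,0,0,1],[0,130,0,0,0,0,1],[0,165,0,0,0,0,1],[0,185,0,0,0,0,1],[0,190,0,0,0,0,1],[0,190,0,0,0,0,1]]'
python3 - <<'E'
from h import *
print(find('top',.432,-.075,.024)); f=find('top',.5535,-.2815,.06); a=np.radians(12.03)
print(f, np.array([[np.cos(a),np.sin(a)],[-np.sin(a),np.cos(a)]])@(np.array(f['circ'])-(514.2,-290)))
s=find('scene',.5535,-.2815,.06); print('scene jar',s)
E
```

```text
time: 52.55
eef_pos: [0.4441, 0.1716, 0.2227]
orientation: [0.329, -3.124, 0.001]
force: [-0.7, -0.5, 0.4]
gripper_width: 0.0855
{'centroid': array([431.9, -75. ], dtype=float32), 'circ': (432.0, -74.8), 'dia': 68.2, 'z': np.float64(0.0234), 'n': np.int32(592), 'rect': 89.56312561035156}
{'centroid': array([ 552.8, -279.1], dtype=float32), 'circ': (553.6, -278.9), 'dia': 59.3, 'z': np.float64(0.0597), 'n': np.int32(645), 'rect': 86.31922149658203} [40.8482254   2.64433003]
scene jar {'centroid': array([ 557.6, -283.4], dtype=float32), 'circ': (556.7, -284.0), 'dia': 65.2, 'z': np.float64(0.0613), 'n': np.int32(538), 'rect': 59.59603500366211}
```

Everything is in place and the tape has not moved, so I hand in the job.

```bash
python3 -c "
from plant import ctrl
print(ctrl.close_job(), ctrl.get_state()['time'])"
```

```text
the job is handed in; nothing more can be done
the job is handed in; nothing more can be done
```

Both kits are made up and the job is handed in, at about 53 s of the 144 s allowed; the hand-in reports no verdict. The long tray holds the funnel in the near compartment, the amber bottle in the middle and the filter in the far one. The short tray holds the flask near and the jar far.

- **Placing:** In the last top-camera check every item was within about 3 mm of its compartment centre (22 mm allowed). The tops were 0.5–2 mm below their nominal standing heights (4 mm allowed). Leaning was judged only by eye in the last scene picture, where all five look upright.
- **Left alone:** The tape and regulator measured within 1 mm of where they started. The spray bottle's circle fit moved about 3 mm, but its centroid moved under 1 mm, so I put that down to measurement noise. I did not go near the two look-alikes.
- **Mended on the way:** The first bottle grip closed to 38 mm, probably on the shoulder, so I reopened and gripped 6 mm lower before lifting.
- **Checks that disagreed:** The arm hid the tape and part of the jar in the first final look. With it moved aside, the jar read 2.6 mm off across the tray from the top camera and about 0.5 mm from the wrist camera. The scene camera put it roughly 5 mm away from the top reading.

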